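Fetch a spice jar from the slide-lid box and pack it in the caddy

ROBOT

A 6-joint arm with a two-finger parallel gripper is mounted at the origin on a cart in front of the work surface, level with it; the furniture and walls round the work are solid. World frame = base frame: x ahead of the robot, y to its left, z up, the work surface at z = 0. Lengths are in m, angles in rad, forces in N, time in s.
With the tool pointing down it reaches from about 0.35 to 0.975 m from the base axis. Payload 17.4 kg.
Tool frame: the origin (TCP) lies midway between the tips of the shut fingers; the grasp point (between the pads) lies 19 mm behind it; z points along the fingers, y is the line along which they close (so a half turn about z gives the same grasp; the last joint's range is limited). The gripper opens to 85 mm and grips with 20 to 120 N. Pads are 22 mm wide; open, the fingers measure 114 mm over their backs; the gripper's body (76 mm by 85 mm) begins 54 mm behind the grasp point. The pads swing forward as they close: fully open they stand 13 mm farther back than shut.
Start: joints at [1.298, 0.116, 1.442, -0, 1.584, -0.038], TCP at [0.157, 0.656, 0.231] pointing down, gripper open.
Joint ranges: [-2.83, 2.83], [-0.83, 2.19], [0.07, 2.5], [-1.14, 4.28], [0.01, 3], [-2.97, 2.97]. Speed limits (rad/s): [1.89, 1.89, 2.22, 3.14, 3.14, 3.14].

INTERFACE

Orientations are given as a 3x3 rotation matrix whose columns are the frame's x, y, z axes.
In Python, from bench import state, camera, camera_info, workorder gives the robot as it stands.
- The arm moves only by the tool step_arm, never from a script. Its arguments are lists of equal length, an entry for each row: "gripper": the opening, from -1 (shut) to 1 (fully open); "linear": the shift along the world's x, y, z in mm, a list of three; "spin": the turn about the world's z in degrees. In form: {"gripper": [gripper, ...], "linear": [[x, y, z], ...], "spin": [spin, ...]}. A call has 1 to 12 rows; each row shifts and turns the commanded pose from where the row before left it; what a row does not reach is not made up. A row lasts 1/12 s, in which the tool goes at most 41.7 mm and 7.16 degrees, less where a joint would pass 70% of its speed; a pose out of reach is approached as far as the arm can. A call with a gripper value outside its range is refused whole. The fingers move at their own pace and stop on an object; "squeeze" is the grip in N (left out, the last holds). Time passes only in rows, so rows that do not move let the fingers close. It gives the time, the measured TCP pose, the force, the opening and the grip force at its end, in the units of the state.
- state(): the state, without advancing time (a new reading comes with each control period).
- camera(name): name is "scene" or "top"; returns (picture, depth): 420x560x3 uint8, blue, green, red; 420x560 float32, m along the optical axis (not along the pixel's ray), 0 where there is no reading.
- camera_info(name): a dict with "intrinsics" (3x3 intrinsics, pixels), "dist_coeffs" ([k1, k2, p1, p2, k3] as OpenCV has them; the pictures are not rectified), "R" (3x3) and "t" (3): a world point X has camera coordinates R X + t. Camera axes: x right, y down, z forward; pixel columns grow to the right and rows downward; lengths in m; the calibration is good to about 2 mm. A picture is of the moment at which its call begins. camera_info takes no time and is no camera call.
- workorder.sign_off(): hands the job in; it is judged then, once.
The state is a dict: "time": time; "joint_pos": joint angles; "joint_velocities": joint speeds; "joint_torque": joint torques, N m; "eef_pos": TCP position; "tool_rot": TCP orientation; "ft_force": force on the tool from outside, world axes, zero at the start; "torque": the same for the moment, N m; "opening": finger opening in m; "grasp_force": force on a finger pad.
Only numpy, scipy, OpenCV 4.12 (cv2) and the standard library are available. Lean on these libraries where they do the work, as an engineer would, in place of code of your own. Each camera call takes 0.05 s, during which the arm holds its last target. There are 200 camera calls.

TASK

Slide the lid out of the wooden spice box until it is clear of its grooves and lay it flat on the worktop, grip bar up. Then lift the green-capped jar out and stand it upright inside the small dark caddy, and after that push the caddy's gate shut until it clicks home on its catch. Set things down rather than drop them, leave the red-capped jar standing in the box, and leave everything else where it stands.

Things in the scene. Friction and masses are not known exactly. Their poses are not given: they have to be found in the camera images.
- spice_box: Fixed pale wooden box, 160 (x) x 176 (y) x 133 mm high; origin at the centre of its underside. Inside 134 (x) x 156 (y) mm, floor at z = 8 mm; a divider 63 mm high at y = 0 makes two cells, one standing jar in each. The lid runs in grooves in the long walls (at +x and -x, 13 mm thick) and comes out only towards the box's +y. With the lid off, the full 134 mm width is open.
- box_exit (a point): Middle of the box's low edge at +y, over which the lid slides out: (0, 88, 117) mm in the box's frame, axes as the box's. Groove floors are at this height, and the lips over the lid's edges reach from 11 to 16 mm above it. The grooves end at this edge.
- lid_grip (a point): Centre of the dark wooden grip bar (16 mm in x, 60 mm in y, 28 mm high) in the middle of the loose lid, 21 mm above the lid's underside. Lid: brown wood, 146 (x) x 165 (y) x 7 mm, 0.1 to 0.2 kg. Closed, it lies at (0, 5, 138) mm in the box's frame, axes as the box's. Side play 2.5 mm each way, height play 4 mm, light friction; the lid is clear when this point is past 171 mm along the box's y.
- green_jar_mid (a point): Centre of the green-capped spice jar, half-way up: 46 mm in diameter, 106 mm tall, about 0.1 kg, green cap 45 mm in diameter and 20 mm high at the top; z is its axis, up. It stands in one of the two cells of the box (either one), about 39 mm from the box's centre along y.
- red_jar_mid (a point): Centre of the red-capped spice jar, half-way up: 40 x 40 mm, 106 mm tall; it stands in the other cell and stays there.
- caddy: Fixed dark wooden caddy, open at the top, 70 mm high; origin at the centre of the inside, at worktop height. Inside 120 (x) x 130 (y) mm, floor at z = 8 mm; walls 8 mm thick at +x, +y and -y. The -x side is the front, closed by the gate. The gate's upright hinge axis stands at (-67, -69) mm; the steel catch is at the front end of the +y wall.
- gate (a joint): Angle of the caddy's gate, rad: 0 = shut and seated on the catch; grows as its free end swings out towards the caddy's -x (starts 0.9 to 1.5). It stays where it is left (light friction). Near 0.08 it meets the sprung roller catch, which takes a push of about 3 N at the free end to pass; below about 0.03 the catch pulls it home to a stop at 0.
- gate_push (a point): Point on the gate's outer face, 100 mm from the hinge axis, 60 mm above the worktop. The gate is a brown board 10 mm thick, centred on the hinge axis, reaching 4 to 132 mm from it and 8 to 70 mm high. x is normal to the board, -x the outer side (push there); y runs from hinge to free end; with the gate shut the axes are the caddy's.
- mug: Bystander: cream mug, 90 mm wide, 94 mm high; origin under its centre.
- tin: Bystander: flat food tin, 86 mm in diameter, 40 mm high; origin under its centre.

How it is judged:
By the outcome, as a careful person would: the job done as asked, in the order asked, and still so for the second after the job is handed in, with the robot touching nothing.
It also fails if it takes over 64 s, if anything falls off the work surface, if the arm or the gripper's body presses on something with over 40 N, if the wrist force passes 120 N, or if a joint passes its speed limit or range.

## Working session

There is one attempt and no reset: what is moved stays moved. The work goes in short steps, Python scripts to look and compute and a tool call to move; the robot and the scene stay as the last step left them, time stands still between calls to the robot, and variables do not carry over. Pictures are saved under pics/ and viewed, at most 10 in all, crops included, and the job is handed in when it is done.

Besides the shell and the picture viewer there is one more tool, called after ">>>" by a JSON object that holds its "op" and its "data". step_arm: Moves the arm, as the interface text tells. Its arguments: {"type":"object","properties":{"gripper":{"type":"array","items":{"type":"number"}},"linear":{"type":"array","items":{"type":"array","items":{"type":"number"}}},"spin":{"type":"array","items":{"type":"number"}},"squeeze":{"type":"number"}},"required":["gripper","linear","spin"]}

```bash
mkdir -p pics; cat > h.py <<'E'
import numpy as np,cv2
from bench import state,camera,camera_info,workorder
def cloud(n,save=None):
    im,d=camera(n); c=camera_info(n)
    K=np.array(c["intrinsics"]);D=np.array(c["dist_coeffs"]);R=np.array(c["R"]);t=np.array(c["t"])
    v,u=np.mgrid[:420,:560]
    p=cv2.undistortPoints(np.stack([u,v],-1).reshape(-1,1,2).astype(float),K,D).reshape(420,560,2)
    X=np.dstack([p[...,0]*d,p[...,1]*d,d])
    W=(X-t)@R
    W[d==0]=np.nan
    if save: cv2.imwrite(save,im)
    return im,W
E
python3 - <<'E'
from h import *
a,W=cloud("scene","pics/s0.png");b,V=cloud("top","pics/t0.png")
np.savez("c0.npz",a=a,W=W,b=b,V=V)
print(state()["time"]); 
for n in("scene","top"):
  c=camera_info(n);print(n,-np.array(c["R"]).T@np.array(c["t"]),np.array(c["R"])[2])
E
```

```text
0.1
scene [-0.14697157 -0.88510253  0.63080537] [ 0.6036004   0.67107983 -0.43048626]
top [ 0.31822531 -0.07046487  1.48691642] [ 0.22733599  0.00924307 -0.97377252]
```

View pics/t0.png

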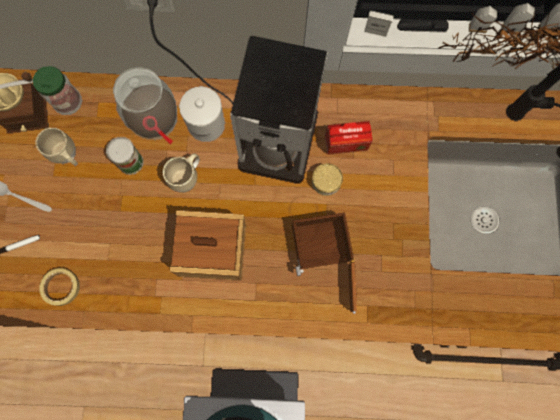

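View pics/s0.png

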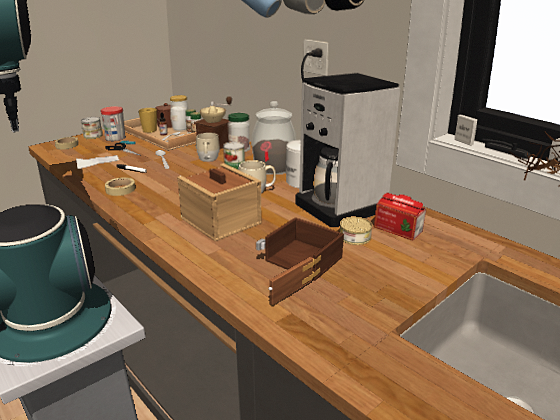

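The top view (up = world +x, left = +y) shows the box at about (207,243), with the lid bar at (204,240). The caddy is at (322,242), its gate hinges at (352,262) and swings down to (353,310), and the catch is at (298,270). The tin is at (326,178) and the mug at (181,172). Next I'll measure these.

```bash
python3 - <<'E'
from h import *
z=np.load("c0.npz");b,V,a,W=z["b"],z["V"],z["a"],z["W"]
print("table",np.nanmedian(V[270:300,180:280,2]))
def rect(m,P):
    r=cv2.minAreaRect((P[m][:,:2]*1000).astype(np.float32)); return np.round(cv2.boxPoints(r)).tolist(),r
u=np.arange(560)[None]+0*np.arange(420)[:,None];v=np.arange(420)[:,None]+0*u
Z=V[...,2]
reg=(u>160)&(u<250)&(v>200)&(v<285)
print("box top",rect(reg&(Z>.118)&(Z<.142),V))
print("bar",rect(reg&(Z>.145),V),np.nanmedian(Z[reg&(Z>.145)]))
for c in range(166,248,3): print(c,np.round(V[243,c]*1000),end=' ')
print()
reg=(u>285)&(u<370)&(v>205)&(v<320)
m=reg&(Z>.062)&(Z<.076)
print("caddy+gate top",rect(m,V)); 
print("gate",rect(m&(v>274),V))
mc=m&(v<262);print("caddy",rect(mc,V))
print("tin",rect((abs(u-326)<22)&(abs(v-178)<22)&(Z>.03)&(Z<.05),V))
cr=np.hstack([cv2.resize(b[200:320,150:260],None,fx=3.6,fy=3.6,interpolation=3),cv2.resize(b[200:320,280:390],None,fx=3.6,fy=3.6,interpolation=3)])
cv2.imwrite("pics/c1.png",cr)
E
```

```text
table 0.0002655004515808316
box top ([[458.0, 22.0], [619.0, 19.0], [622.0, 197.0], [461.0, 200.0]], ((539.9305419921875, 109.70244598388672), (178.04534912109375, 161.12315368652344), 89.04781341552734))
bar ([[531.0, 145.0], [531.0, 84.0], [548.0, 84.0], [548.0, 145.0]], ((539.5368041992188, 114.44762420654297), (16.809120178222656, 61.312862396240234), 0.13503941893577576)) 0.15104078822326908
166 [554. 242.  -1.] 169 [555. 234.   0.] 172 [556. 226.  -4.] 175 [536. 193. 122.] 178 [536. 185. 123.] 181 [536. 178. 123.] 184 [537. 170. 124.] 187 [537. 162. 123.] 190 [537. 154. 126.] 193 [534. 142. 148.] 196 [533. 134. 153.] 199 [534. 127. 150.] 202 [534. 119. 150.] 205 [534. 111. 153.] 208 [535. 104. 150.] 211 [535.  96. 150.] 214 [535.  88. 154.] 217 [540.  84. 126.] 220 [541.  77. 122.] 223 [541.  69. 122.] 226 [542.  61. 120.] 229 [542.  53. 124.] 232 [542.  45. 124.] 235 [542.  38. 123.] 238 [541.  29. 136.] 241 [541.  21. 135.] 244 [560.  20.  22.] 247 [564.  13.  -0.] 
caddy+gate top ([[368.0, -148.0], [390.0, -298.0], [650.0, -260.0], [628.0, -111.0]], ((509.0853576660156, -204.2959747314453), (263.0824890136719, 150.99081420898438), 8.216464042663574))
gate ([[387.0, -277.0], [388.0, -288.0], [480.0, -284.0], [479.0, -273.0]], ((433.5151672363281, -280.45806884765625), (91.68331146240234, 10.996493339538574), 2.8134443759918213))
caddy ([[490.0, -137.0], [518.0, -281.0], [650.0, -255.0], [623.0, -111.0]], ((570.1712036132812, -195.96136474609375), (134.92575073242188, 146.7989044189453), 10.919107437133789))
tin ([[702.0, -237.0], [786.0, -260.0], [817.0, -146.0], [733.0, -124.0]], ((759.5829467773438, -191.618896484375), (117.37060546875, 87.01388549804688), 74.99885559082031))
```

View pics/c1.png

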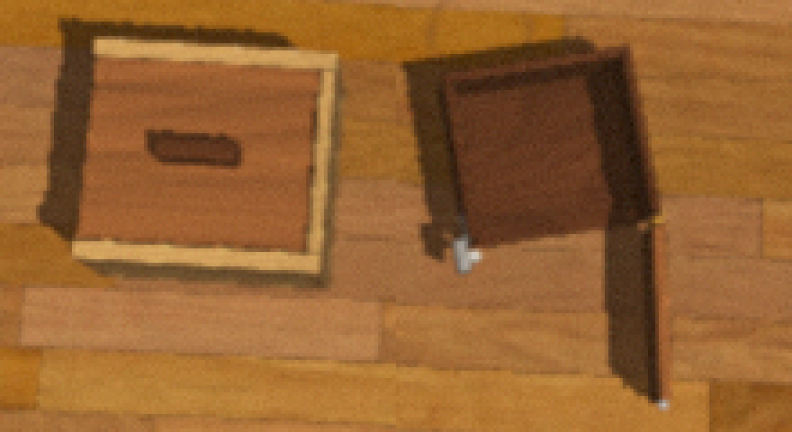

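The crop shows the high wall on the right (-y) side, so the lid exits towards world +y. The caddy's hinge is at lower right and the catch at lower left. The fits agree: box at (540,110) with yaw about -1°, caddy at about (570,-196) with yaw about 11°, and gate at about 1.42 rad.

```bash
python3 - <<'E'
from h import *
s=state();print(s["time"],s["eef_pos"],np.round(s["tool_rot"],3),s["opening"],s["joint_pos"])
z=np.load("c0.npz");V=z["V"];Z=V[...,2]
u=np.arange(560)[None]+0*np.arange(420)[:,None];v=np.arange(420)[:,None]+0*u
# obstacles along the lid-down area & the path
m=(V[...,0]>.42)&(V[...,0]<.68)&(V[...,1]>.21)&(V[...,1]<.48)&(Z>.012)
print(m.sum(), np.round(V[m][:8],3))
m=(V[...,1]>.2)&(V[...,1]<.7)&(V[...,0]>.2)&(V[...,0]<.7)&(Z>.03);print(m.sum(),(V[m].min(0),V[m].max(0)) if m.any() else 0)
# lid +y edge & box lips fits
for x0,x1,n in((.462,.472,'lo'),(.608,.618,'hi')):
    k=(abs(V[...,1]-.11)<.08)&(V[...,0]>x0-.012)&(V[...,0]<x1+.012)&(Z>.128)&(Z<.142)
    p=V[k];print(n,len(p),np.polyfit(p[:,1],p[:,0],1))
k=(abs(V[...,1]-.114)<.05)&(abs(V[...,0]-.54)<.02)&(Z>.142);p=V[k];print("bar",p.mean(0),np.degrees(np.arctan(np.polyfit(p[:,1],p[:,0],1)[0])))
E
```

```text
0.1 [0.15699227 0.65630104 0.23065407] [[-0.973  0.233 -0.   ]
 [ 0.233  0.973 -0.001]
 [ 0.    -0.001 -1.   ]] 0.0851379128208334 [ 1.29819923e+00  1.16410489e-01  1.44219926e+00  1.01214961e-05
  1.58403354e+00 -3.77827733e-02]
56 [[0.452 0.478 0.025]
 [0.449 0.476 0.027]
 [0.45  0.477 0.019]
 [0.447 0.479 0.02 ]
 [0.447 0.475 0.023]
 [0.448 0.475 0.015]
 [0.444 0.48  0.024]
 [0.444 0.477 0.024]]
72 (array([0.3727697 , 0.20018798, 0.03015846]), array([0.69982598, 0.55719571, 0.09942616]))
lo 320 [0.01266203 0.46546333]
hi 294 [0.01496467 0.61057824]
bar [0.53895478 0.11509257 0.15091012] 0.595253542585303
```

>>> {"op": "step_arm", "data": {"gripper": [-0.2, -0.2, -0.2, -0.2, -0.2, -0.2, -0.2, -0.2, -0.2], "linear": [[22, -31, 0], [22, -31, 0], [22, -31, 0], [22, -31, 0], [22, -31, 0], [22, -31, 0], [22, -31, 0], [22, -31, 0], [22, -31, 0]], "spin": [-4.5, -4.5, -4.5, -4.5, -4.5, -4.5, -4.5, -4.5, -4.5]}}

```text
time: 0.85
eef_pos: [0.3556, 0.3758, 0.2311]
tool_rot: [[-0.585, 0.811, -0.0], [0.811, 0.585, -0.0], [-0.0, -0.0, -1.0]]
ft_force: [0.6, -1.3, -0.7]
opening: 0.0342
grasp_force: 0.0
```

>>> {"op": "step_arm", "data": {"gripper": [-0.2, -0.2, -0.2, -0.2, -0.2, -0.2, -0.2, -0.2, -0.2, -0.2], "linear": [[22, -31, 0], [22, -31, 0], [22, -31, 0], [22, -31, 0], [22, -31, 0], [22, -31, 0], [22, -31, 0], [22, -31, 0], [8, -14, 0], [0, 0, 0]], "spin": [-4.5, -4.5, -4.5, -4.5, -4.5, -4.5, -4.5, -4.5, -1, 0]}}

```text
time: 1.68
eef_pos: [0.5403, 0.1126, 0.2306]
tool_rot: [[0.021, 1.0, -0.001], [1.0, -0.021, -0.001], [-0.001, -0.001, -1.0]]
ft_force: [-0.7, 0.4, -1.0]
opening: 0.0342
grasp_force: 0.0
```

```bash
cat > st.py <<'E'
from h import *
s=state();R=np.array(s["tool_rot"]);print(round(s["time"],2),np.round(np.array(s["eef_pos"])*1000,1),"yaw_y",np.degrees(np.arctan2(R[1,1],R[0,1])).round(2),s["opening"],s["grasp_force"],np.round(s["ft_force"],1),np.round(s["joint_pos"],2))
E
python3 st.py
```

```text
1.68 [540.3 112.6 230.6] yaw_y -1.23 0.0342003363926488 0.0 [-0.7  0.4 -1. ] [ 0.16 -0.15  1.71 -0.    1.59  0.18]
```

>>> {"op": "step_arm", "data": {"gripper": [-0.2, -0.2, -0.2, -0.2, -0.2, -0.2, -1, -1, -1, -1, -1, -1], "linear": [[-1, 2, -30], [0, 0, -30], [0, 0, -25], [0, 0, -10], [0, 0, -6], [0, 0, 0], [0, 0, 0], [0, 0, 0], [0, 0, 0], [0, 0, 0], [0, 0, 0], [0, 0, 0]], "spin": [0.3, 0, 0, 0, 0, 0, 0, 0, 0, 0, 0, 0], "squeeze": 40}}

```text
time: 2.68
eef_pos: [0.5387, 0.1177, 0.1321]
tool_rot: [[0.011, 1.0, 0.003], [1.0, -0.011, 0.001], [0.001, 0.003, -1.0]]
ft_force: [-0.6, 0.9, 7.4]
opening: 0.0151
grasp_force: 40.5
```

>>> {"op": "step_arm", "data": {"gripper": [-1, -1, -1, -1, -1, -1], "linear": [[0, 0, 2], [0, 0, 2], [0, 5, 0], [0, 10, 0], [0, 10, 0], [0, 10, 0]], "spin": [0, 0, 0, 0, 0, 0]}}

```text
time: 3.18
eef_pos: [0.5389, 0.1529, 0.1347]
tool_rot: [[0.012, 1.0, 0.002], [1.0, -0.012, -0.001], [-0.001, 0.002, -1.0]]
ft_force: [10.3, -5.5, -0.9]
opening: 0.0151
grasp_force: 39.4
```

```bash
python3 st.py
```

```text
3.18 [538.9 152.9 134.7] yaw_y -0.68 0.015100513578292233 39.44872498512268 [10.3 -5.5 -0.9] [ 0.23 -0.09  1.81 -0.    1.42  0.24]
```

>>> {"op": "step_arm", "data": {"gripper": [-1, -1, -1, -1, -1, -1], "linear": [[1, 8, 0], [0.5, 15, 0], [0.3, 15, 0], [0.2, 15, 0], [0.2, 15, 0], [0.2, 8, 0]], "spin": [0, 0, 0, 0, 0, 0]}}

```text
time: 3.68
eef_pos: [0.5403, 0.2304, 0.1342]
tool_rot: [[0.01, 1.0, -0.0], [1.0, -0.01, 0.0], [0.0, -0.0, -1.0]]
ft_force: [0.9, 0.4, -1.7]
opening: 0.0153
grasp_force: 39.5
```

>>> {"op": "step_arm", "data": {"gripper": [-1, -1, -1, -1, -1, -1, -1, -1, -1], "linear": [[0.2, 10, 0], [0.2, 15, 0], [0.2, 15, 0], [0.2, 15, 0], [0.2, 15, 0], [0, 15, 0], [0, 20, 0], [0, 10, 0], [0, 0, 0]], "spin": [0, 0, 0, 0, 0, 0, 0, 0, 0]}}

```text
time: 4.43
eef_pos: [0.5412, 0.3456, 0.134]
tool_rot: [[0.01, 1.0, -0.0], [1.0, -0.01, 0.0], [0.0, -0.0, -1.0]]
ft_force: [-0.8, -0.4, -0.7]
opening: 0.015
grasp_force: 39.5
```

```bash
python3 - <<'E'
from h import *
import st
a,W=cloud("scene","pics/s1.png")
E
```

```text
4.43 [541.2 345.6 134. ] yaw_y -0.55 0.014954776810685697 39.53101336956024 [-0.8 -0.4 -0.7] [0.53 0.09 1.63 0.   1.42 0.54]
```

View pics/s1.png

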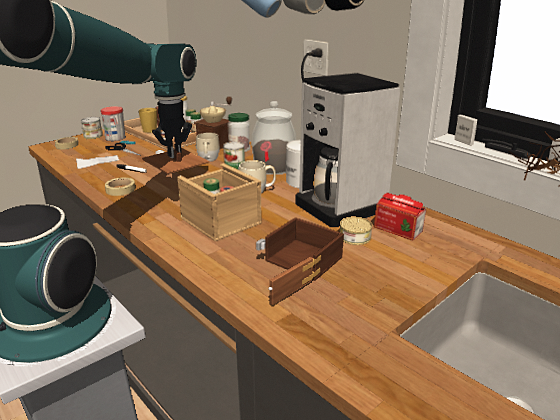

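The picture shows the lid free and held level at about (170,165), with the green cap visible in the open box at (211,183). I'll lower the lid now.

>>> {"op": "step_arm", "data": {"gripper": [-1, -1, -1, -1, -1, -1, -1, -1, -1], "linear": [[0, 0, -25], [0, 0, -30], [0, 0, -25], [0, 0, -15], [0, 0, -10], [0, 0, -4], [0, 0, -3], [0, 0, -2], [0, 0, 0]], "spin": [0, 0, 0, 0, 0, 0, 0, 0, 0]}}

```text
time: 5.23
eef_pos: [0.5418, 0.3437, 0.0211]
tool_rot: [[0.011, 1.0, 0.001], [1.0, -0.011, 0.001], [0.001, 0.001, -1.0]]
ft_force: [0.5, -0.6, -1.3]
opening: 0.0152
grasp_force: 39.6
```

>>> {"op": "step_arm", "data": {"gripper": [-1, -1, -1, -1, -1], "linear": [[0, 0, -1.5], [0, 0, -1.5], [0, 0, -1], [0, 0, -1], [0, 0, 0]], "spin": [0, 0, 0, 0, 0]}}

```text
time: 5.65
eef_pos: [0.5414, 0.3435, 0.0152]
tool_rot: [[0.011, 1.0, -0.0], [1.0, -0.011, 0.0], [0.0, -0.0, -1.0]]
ft_force: [-0.4, -0.5, -2.4]
opening: 0.0153
grasp_force: 39.6
```

```bash
python3 - <<'E'
from h import *
import st
b,V=cloud("top","pics/t1.png");Z=V[...,2]
m=(V[...,0]>.46)&(V[...,0]<.62)&(V[...,1]>.25)&(V[...,1]<.43)
k=m&(Z<.02);print("lid z",np.nanpercentile(Z[k],[10,50,90]))
hsv=cv2.cvtColor(b,cv2.COLOR_BGR2HSV)
box=(abs(V[...,0]-.54)<.08)&(abs(V[...,1]-.11)<.1)&(Z>.05)
g=box&(hsv[...,0]>40)&(hsv[...,0]<90)&(hsv[...,1]>80);r=box&((hsv[...,0]<6)|(hsv[...,0]>172))&(hsv[...,1]>120)
for n,k in(("g",g),("r",r)):
  p=V[k];print(n,len(p),p.min(0),p.max(0),np.median(p,0), cv2.minEnclosingCircle((p[:,:2]*1000).astype(np.float32)))
print(np.round([[np.nanmedian(V[v:v+2,u:u+2,2])*1000 for u in range(172,246,4)] for v in range(208,282,6)]))
cv2.imwrite("pics/c2.png",cv2.resize(b[190:300,90:260],None,fx=4,fy=4,interpolation=3))
E
```

```text
5.65 [541.4 343.5  15.2] yaw_y -0.65 0.015329450053445309 39.56991791725159 [-0.4 -0.5 -2.4] [0.53 0.18 1.73 0.   1.23 0.54]
lid z [-0.00150233  0.00519062  0.00977476]
g 34 [0.51829056 0.12595109 0.09907086] [0.5550379  0.16646075 0.11691221] [0.52382339 0.13988177 0.11160589] ((537.5106201171875, 146.39581298828125), 20.653581619262695)
r 12 [0.52249214 0.05579209 0.10702596] [0.54816636 0.08365214 0.11665602] [0.53480278 0.06222914 0.11235818] ((538.6334838867188, 70.02867889404297), 16.627614974975586)
[[ -2.   4.  -1.  -1.   1.  -3.  -1.  -2.  -2.   1.  -1.   2.  -2.  -2.
    0.  -1.  -1.   0.  -4.]
 [ -1. 131. 134. 133. 133. 132. 132. 134. 132. 134. 132. 132. 133. 133.
  132. 136. 131.  66.  -0.]
 [  1. 114. 100.  65.  68.  75.  77.  74.  82.  82.  87.  89.  95.  95.
  100. 105. 105. 131.   4.]
 [ -2. 114.  89.  33.   8.   7.   9.   8.   9.  10.  64.   7.  10.  15.
   20.  21.  27. 133.  54.]
 [ -2. 117.  81.  22.   7.   5.   8.   6.   9.   9.  55.  10.   8.   6.
    9.   8.  10. 135.  37.]
 [ -6. 119.  73.  15. 113. 115. 112.  92.   5.   3.  48.  10. 111. 114.
   94.   7.   6. 131.  15.]
 [ -2. 119.  62.  61. 113. 114. 111. 112.  77.   6.  39. 113. 114. 115.
  115.  36.   7. 132.   8.]
 [ 60. 108.  54.   6. 106. 112. 114.  87.  50.  12.  24.  36. 109. 109.
   82.  18.  71. 126.  -2.]
 [115. 104.  43.   6.   7.   9.  24.  15.   9.  31.  18.   6.   7.  10.
   15.  10.  69. 118.  -0.]
 [116.  96.  37.   7.   8.   7.  10.   5.   9.  62.  11.   7.   7.   4.
    8.   9. 134. 101.  -0.]
 [132. 133. 134. 132. 136. 132. 134. 130.  69.  98.  71.  74.   8.   8.
    7.   7. 133.  84.  -1.]
 [ -0.  55.  56.  61.  70.  79.  87.  92.  98. 104. 111. 116. 121. 123.
  124. 130. 133.  65.   1.]
 [ -4.   2.   1.  -3.  -3.  -2.   0.  -1.  -1.  -2.   1.  -3.  -1.  -1.
    2.  -3.  -1.   1.   0.]]
```

View pics/c2.png

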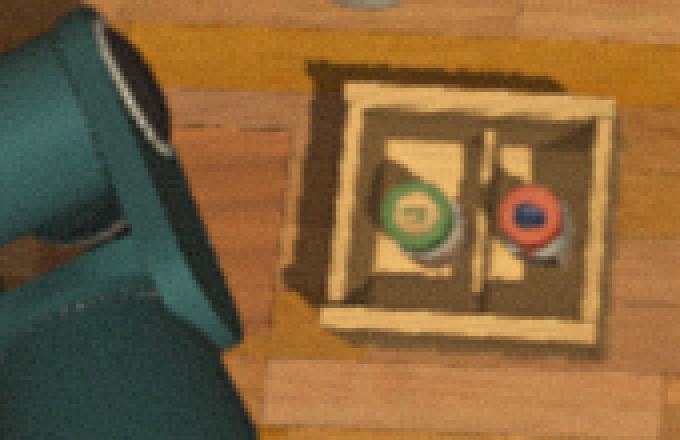

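The crop shows the green jar in the +y cell, cap centred at about (417,216), and the red jar in the other cell at (530,215). The lid has not touched the worktop yet, so I'll keep lowering it.

>>> {"op": "step_arm", "data": {"gripper": [-1, -1, -1], "linear": [[0, 0, -1], [0, 0, -1], [0, 0, 0]], "spin": [0, 0, 0]}}

```text
time: 5.95
eef_pos: [0.5416, 0.3436, 0.0151]
tool_rot: [[0.011, 1.0, 0.0], [1.0, -0.011, 0.0], [0.0, 0.0, -1.0]]
ft_force: [-7.9, -4.6, 15.7]
opening: 0.0155
grasp_force: 42.0
```

```bash
python3 - <<'E'
from h import *
b,V=cloud("top");Z=V[...,2]
for n,(x,y) in dict(g=(.538,.146),r=(.5386,.070)).items():
  k=(abs(V[...,0]-x)<.03)&(abs(V[...,1]-y)<.03)&(Z>.104)&(Z<.122);p=V[k]
  print(n,len(p),p.mean(0),p.min(0),p.max(0),cv2.minEnclosingCircle((p[:,:2]*1000).astype(np.float32)))
E
```

```text
g 237 [0.53901675 0.14708522 0.11218066] [0.51671465 0.12278096 0.10405789] [0.56171192 0.16990415 0.12039072] ((539.1354370117188, 146.34254455566406), 23.668106079101562)
r 183 [0.54101679 0.07016013 0.11257115] [0.52179373 0.05115595 0.10404781] [0.56155673 0.08839215 0.12049446] ((542.0703125, 70.4581069946289), 20.554086685180664)
```

>>> {"op": "step_arm", "data": {"gripper": [-1, -0.3, -0.1, 0, 0, 0, 0, 0.5, 1, 1, 1], "linear": [[0, 0, 1], [0, 0, 0.5], [0, 0, 0], [0, 0, 0], [0, 0, 0], [0, 0, 8], [0, 0, 20], [0, 0, 35], [0, 0, 40], [0, 0, 40], [0, 0, 0]], "spin": [0, 0, 0, 0, 0, 0, 0, 0, 0, 0, 0]}}

```text
time: 6.92
eef_pos: [0.5436, 0.3448, 0.1676]
tool_rot: [[0.011, 1.0, 0.01], [1.0, -0.011, 0.005], [0.006, 0.009, -1.0]]
ft_force: [1.2, 0.4, 1.1]
opening: 0.0849
grasp_force: 0.0
```

```bash
python3 - <<'E'
from h import *
import st
b,V=cloud("scene");Z=V[...,2]
m=(V[...,0]>.45)&(V[...,0]<.64)&(V[...,1]>.24)&(V[...,1]<.44)&(Z>.004)&(Z<.06)
p=V[m];k=p[p[:,2]<.015];print(len(k),np.percentile(k[:,2],[5,50,95]),cv2.minAreaRect((k[:,:2]*1000).astype(np.float32)));k=p[p[:,2]>.02];print(k.mean(0),k.max(0))
E
```

```text
6.92 [543.6 344.8 167.6] yaw_y -0.65 0.08494900517896063 0.0 [1.2 0.4 1.1] [ 0.53  0.07  1.6  -0.    1.47  0.54]
444 [0.00475537 0.00776315 0.01099517] ((492.36700439453125, 357.9500427246094), (197.80361938476562, 100.0904769897461), 61.639225006103516)
[0.53564784 0.35093385 0.02920735] [0.54731327 0.37332166 0.03556128]
```

>>> {"op": "step_arm", "data": {"gripper": [1, 1, 1, 1, 1, 1, 1, 1], "linear": [[0, -20, 8], [0, -35, 0], [0, -35, 0], [0, -35, 0], [0, -35, 0], [-2, -25, 0], [0, -12, 0], [0, 0, 0]], "spin": [0, 0, 0, 0, 0, 0, 0, 0]}}

```text
time: 7.63
eef_pos: [0.5394, 0.1446, 0.1656]
tool_rot: [[0.014, 1.0, -0.0], [1.0, -0.014, -0.0], [-0.0, -0.0, -1.0]]
ft_force: [0.4, 1.0, -0.2]
opening: 0.0857
grasp_force: 0.0
```

```bash
python3 st.py
```

```text
7.63 [539.4 144.6 165.6] yaw_y -0.78 0.08571490909338639 0.0 [ 0.4  1.  -0.2] [ 0.22 -0.11  1.78 -0.    1.48  0.23]
```

>>> {"op": "step_arm", "data": {"gripper": [1, 1, 1, 1, 1, 1, 1, -1, -1, -1, -1, -1], "linear": [[0, 2, -15], [0, 0, -25], [0, 0, -25], [0, 0, -18], [0, 0, -10], [0, 0, -4], [0, 0, 0], [0, 0, 0], [0, 0, 0], [0, 0, 0], [0, 0, 0], [0, 0, 0]], "spin": [0, 0, 0, 0, 0, 0, 0, 0, 0, 0, 0, 0], "squeeze": 35}}

```text
time: 8.63
eef_pos: [0.54, 0.1495, 0.0695]
tool_rot: [[0.011, 1.0, 0.001], [1.0, -0.011, 0.001], [0.001, 0.001, -1.0]]
ft_force: [0.6, 0.3, 9.3]
opening: 0.044
grasp_force: 34.6
```

```bash
python3 st.py
```

```text
8.63 [540.  149.5  69.5] yaw_y -0.62 0.04402477634865863 34.61411437538118 [0.6 0.3 9.3] [ 0.22 -0.04  1.87  0.    1.31  0.24]
```

>>> {"op": "step_arm", "data": {"gripper": [-1, -1, -1, -1, -1, -1, -1, -1], "linear": [[0, -1, 5], [0, -1, 15], [0, 0, 25], [0, 0, 30], [0, 0, 35], [0, 0, 30], [0, 0, 15], [0, 0, 0]], "spin": [0, 0, 0, 0, 0, 0, 0, 0]}}

```text
time: 9.3
eef_pos: [0.5403, 0.1471, 0.2271]
tool_rot: [[0.011, 1.0, 0.004], [1.0, -0.011, 0.001], [0.001, 0.004, -1.0]]
ft_force: [0.6, 0.3, -1.2]
opening: 0.0443
grasp_force: 35.9
```

>>> {"op": "step_arm", "data": {"gripper": [-1, -1, -1, -1, -1, -1, -1, -1, -1, -1, -1, -1], "linear": [[1, -10, 0], [2, -20, 0], [3, -32, 0], [3, -36, 0], [3, -36, 0], [3, -36, 0], [3, -36, 0], [3, -36, 0], [3, -36, 0], [3, -32, 0], [3, -22, 0], [0, -10, 0]], "spin": [0, 0, 0, 0, 0, 0, 0, 0, 0, 0, 0, 0]}}

```text
time: 10.3
eef_pos: [0.5687, -0.1984, 0.2208]
tool_rot: [[0.014, 1.0, -0.004], [1.0, -0.014, 0.001], [0.001, -0.004, -1.0]]
ft_force: [0.2, 0.5, -1.7]
opening: 0.0439
grasp_force: 35.9
```

```bash
python3 - <<'E'
from h import *
cloud("scene","pics/s2.png")
import st
E
```

```text
10.35 [ 568.6 -198.5  221. ] yaw_y -0.79 0.043925413831206905 35.922766122730536 [-0.7 -1.5 -2. ] [-0.38 -0.04  1.62 -0.    1.57 -0.36]
```

View pics/s2.png

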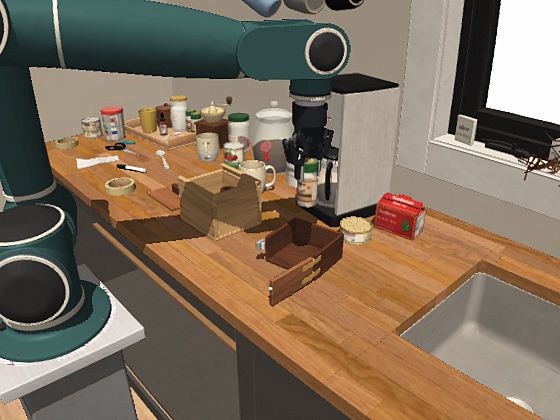

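The jar hangs upright in the gripper at about (308,185), above the caddy. I'll lower it.

>>> {"op": "step_arm", "data": {"gripper": [-1, -1, -1, -1, -1, -1, -1, -1, -1, -1, -1], "linear": [[0, 1, -15], [0, 1, -25], [0, 0, -30], [0, 0, -30], [0, 0, -20], [0, 0, -12], [0, 0, -8], [0, 0, -4], [0, 0, -2], [0, 0, -2], [0, 0, 0]], "spin": [0, 0, 0, 0, 0, 0, 0, 0, 0, 0, 0]}}

```text
time: 11.27
eef_pos: [0.5698, -0.1935, 0.0765]
tool_rot: [[0.011, 1.0, 0.001], [1.0, -0.011, -0.0], [-0.0, 0.001, -1.0]]
ft_force: [-0.1, 0.2, -0.8]
opening: 0.0443
grasp_force: 35.9
```

>>> {"op": "step_arm", "data": {"gripper": [-1, -1, -1, -1], "linear": [[0, 0, -2], [0, 0, -2], [0, 0, -1.5], [0, 0, 0]], "spin": [0, 0, 0, 0]}}

```text
time: 11.6
eef_pos: [0.5693, -0.1935, 0.07]
tool_rot: [[0.011, 1.0, -0.0], [1.0, -0.011, 0.0], [0.0, -0.0, -1.0]]
ft_force: [-0.1, -0.2, -1.6]
opening: 0.044
grasp_force: 35.9
```

>>> {"op": "step_arm", "data": {"gripper": [-1, -1, -1], "linear": [[0, 0, -1], [0, 0, -1], [0, 0, 0]], "spin": [0, 0, 0]}}

```text
time: 11.85
eef_pos: [0.5697, -0.1937, 0.0695]
tool_rot: [[0.011, 1.0, 0.001], [1.0, -0.011, -0.0], [-0.0, 0.001, -1.0]]
ft_force: [-4.0, 0.7, 10.2]
opening: 0.0441
grasp_force: 36.3
```

>>> {"op": "step_arm", "data": {"gripper": [-1, 0.2, 0.45, 0.45, 0.45, 0.45, 0.45, 0.45, 0.45, 0.45, 0.45], "linear": [[0, 0, 0.5], [0, 0, 0], [0, 0, 0], [0, 0, 0], [0, 0, 0], [0, 0, 10], [0, 0, 25], [0, 0, 30], [0, 0, 30], [0, 0, 25], [0, 0, 10]], "spin": [0, 0, 0, 0, 0, 0, 0, 0, 0, 0, 0]}}

```text
time: 12.77
eef_pos: [0.5703, -0.1938, 0.2038]
tool_rot: [[0.011, 1.0, 0.005], [1.0, -0.011, -0.002], [-0.002, 0.005, -1.0]]
ft_force: [0.6, 0.8, 0.5]
opening: 0.0619
grasp_force: 0.0
```

```bash
python3 - <<'E'
from h import *
import st
b,V=cloud("scene","pics/s3.png");Z=V[...,2]
m=(abs(V[...,0]-.57)<.05)&(abs(V[...,1]+.196)<.05)&(Z>.075)&(Z<.13);p=V[m]
print(len(p),p.min(0),p.max(0)); 
for lo in(.08,.09,.1): k=p[(p[:,2]>lo)&(p[:,2]<lo+.01)];print(lo,k.mean(0))
# gate/caddy plan from hinge
o=np.array([569.8,-196]);t=np.radians(11);R=np.array([[np.cos(t),-np.sin(t)],[np.sin(t),np.cos(t)]])
h=o+R@[-67,-69];print("hinge",h)
# tool tip centre path: radius 100, offset outwards 5+d
for a in(1.42,1.2,1,.8,.6,.4,.2,.1,.05,0,-.05):
  f=t+a; ex=np.array([np.cos(f),np.sin(f)]);ey=np.array([-np.sin(f),np.cos(f)])
  print(a,np.round(h+100*ey-ex*5,1),"out",np.round(-ex,2))
E
```

```text
12.77 [ 570.3 -193.8  203.8] yaw_y -0.65 0.06188801144582072 0.0 [0.6 0.8 0.5] [-0.37 -0.04  1.64  0.    1.53 -0.36]
411 [ 0.54432923 -0.21828058  0.07501991] [ 0.58879336 -0.16948487  0.11669659]
0.08 [ 0.55791943 -0.20479378  0.08496999]
0.09 [ 0.55638775 -0.20460337  0.09502264]
0.1 [ 0.55765111 -0.20560956  0.10464304]
hinge [ 517.19679939 -276.51647835]
1.42 [ 417.5 -285.6] out [ 0.04 -1.  ]
1.2 [ 417.9 -263.7] out [-0.18 -0.98]
1 [ 422.4 -244.2] out [-0.37 -0.93]
0.8 [ 430.8 -226. ] out [-0.55 -0.84]
0.6 [ 442.5 -209.8] out [-0.7  -0.71]
0.4 [ 457.2 -196.3] out [-0.83 -0.56]
0.2 [ 474.4 -186. ] out [-0.92 -0.38]
0.1 [ 483.6 -182.2] out [-0.96 -0.29]
0.05 [ 488.4 -180.6] out [-0.97 -0.24]
0 [ 493.2 -179.3] out [-0.98 -0.19]
-0.05 [ 498.1 -178.2] out [-0.99 -0.14]
```

View pics/s3.png

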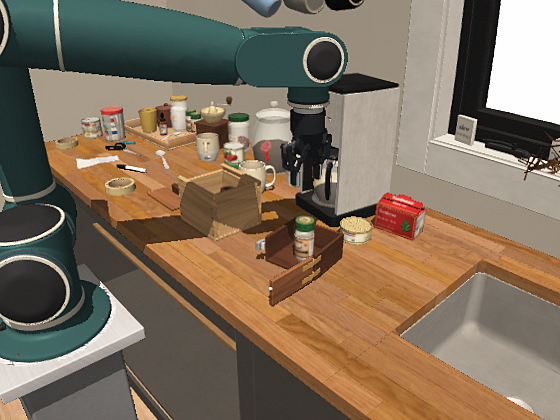

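The picture shows the jar standing upright inside the caddy at about (304,238). Next is the gate, pushed with shut fingers from its outer side.

>>> {"op": "step_arm", "data": {"gripper": [-1, -1, -1, -1, -1, -1, -1, -1, -1, -1, -1, -1], "linear": [[-15, -13, 0], [-25, -23, 0], [-28, -25, 0], [-28, -25, 0], [-28, -25, 0], [-20, -18, 0], [-8, -9, -10], [0, 0, -30], [0, 0, -35], [0, 0, -35], [0, 0, -30], [0, 0, -15]], "spin": [0, 0, 0, 0, 0, 0, 0, 0, 0, 0, 0, 0]}}

```text
time: 13.82
eef_pos: [0.4159, -0.3297, 0.0384]
tool_rot: [[0.011, 1.0, -0.004], [1.0, -0.011, 0.004], [0.004, -0.004, -1.0]]
ft_force: [-0.8, 0.3, 0.0]
opening: 0.0003
grasp_force: 0.0
```

>>> {"op": "step_arm", "data": {"gripper": [-1], "linear": [[0, 0, 0]], "spin": [0]}}

```text
time: 13.9
eef_pos: [0.4158, -0.3295, 0.0386]
tool_rot: [[0.011, 1.0, -0.005], [1.0, -0.011, 0.005], [0.005, -0.005, -1.0]]
ft_force: [0.1, -0.9, -0.4]
opening: 0.0002
grasp_force: 0.0
```

>>> {"op": "step_arm", "data": {"gripper": [-1, -1, -1, -1, -1, -1, -1, -1, -1, -1, -1, -1], "linear": [[0, 15, 0], [0, 12, 0], [0, 8, 0], [0, 8, 0], [0, 8, 0], [1, 10, 0], [1, 10, 0], [2, 10, 0], [3, 10, 0], [4, 9, 0], [5, 10, 0], [0, 0, 0]], "spin": [0, 0, 0, 0, 0, 0, 0, 0, 0, 0, 0, 0]}}

```text
time: 14.9
eef_pos: [0.4343, -0.2199, 0.0438]
tool_rot: [[0.01, 1.0, 0.0], [1.0, -0.01, 0.0], [0.0, 0.0, -1.0]]
ft_force: [-0.4, -0.2, 1.1]
opening: 0.0
grasp_force: 0.0
```

```bash
cat > gate.py <<'E'
from h import *
import st
b,V=cloud("top");Z=V[...,2]
h=np.array([.5172,-.2765]);t=np.radians(11)
d=V[...,:2]-h;r=np.hypot(d[...,0],d[...,1])
ang=np.arctan2(d[...,1],d[...,0])%(2*np.pi)-t-np.pi/2
m=(Z>.06)&(Z<.078)&(r>.05)&(r<.134)&(ang>-.06)&(ang<1.7)
print(m.sum(),np.histogram(ang[m],bins=np.arange(-.06,1.7,.08))[0],np.median(ang[m]))
E
python3 gate.py
```

```text
14.9 [ 434.3 -219.9   43.8] yaw_y -0.59 1.043606272449147e-05 0.0 [-0.4 -0.2  1.1] [-0.52 -0.19  2.05  0.    1.28 -0.51]
12 [0 0 0 0 0 0 0 4 8 0 0 0 0 0 0 0 0 0 0 0 0] 0.587009040930484
```

>>> {"op": "step_arm", "data": {"gripper": [-1, -1, -1, -1, -1, -1, -1, -1], "linear": [[5, 7, 0], [6, 8, 0], [8, 7, 0], [8, 6, 0], [7, 5, 0], [5, 3, 0], [4, 1, 0], [0, 0, 0]], "spin": [0, 0, 0, 0, 0, 0, 0, 0]}}

```text
time: 15.62
eef_pos: [0.4771, -0.1842, 0.0437]
tool_rot: [[0.011, 1.0, -0.0], [1.0, -0.011, 0.0], [0.0, -0.0, -1.0]]
ft_force: [-0.2, -0.3, 0.2]
opening: -0.0004
grasp_force: 0.0
```

```bash
python3 gate.py
```

```text
15.62 [ 477.1 -184.2   43.7] yaw_y -0.62 -0.0003813521922583791 0.0 [-0.2 -0.3  0.2] [-0.42 -0.13  2.    0.    1.27 -0.41]
0 [0 0 0 0 0 0 0 0 0 0 0 0 0 0 0 0 0 0 0 0 0] nan
  return _methods._mean(a, axis=axis, dtype=dtype,
  ret = ret.dtype.type(ret / rcount)
```

Occluded from above. I'll push on in small steps along the caddy's +x and watch the force.

>>> {"op": "step_arm", "data": {"gripper": [-1, -1, -1, -1], "linear": [[2, 0.4, 0], [2, 0.4, 0], [2, 0.4, 0], [0, 0, 0]], "spin": [0, 0, 0, 0]}}

```text
time: 16.0
eef_pos: [0.4811, -0.1836, 0.0435]
tool_rot: [[0.012, 1.0, -0.004], [1.0, -0.012, -0.0], [-0.0, -0.004, -1.0]]
ft_force: [-15.1, -2.6, 6.7]
opening: -0.0
grasp_force: 7.9
```

>>> {"op": "step_arm", "data": {"gripper": [-1, -1, -1, -1], "linear": [[1.5, 0.3, 0], [1.5, 0.3, 0], [0, 0, 0], [0, 0, 0]], "spin": [0, 0, 0, 0]}}

```text
time: 16.33
eef_pos: [0.482, -0.1834, 0.0433]
tool_rot: [[0.012, 1.0, -0.009], [1.0, -0.012, -0.0], [-0.001, -0.009, -1.0]]
ft_force: [-38.7, -4.6, 18.0]
opening: -0.0003
grasp_force: 19.8
```

Force is rising against a hard stop, so the gate looks seated. I'll back off and look.

>>> {"op": "step_arm", "data": {"gripper": [-1, -1, -1, -1, -1, -1, -1, -1, -1, -1], "linear": [[-5, -1, 0], [-15, -3, 0], [-20, -4, 0], [-15, -3, 0], [0, 0, 20], [0, 0, 35], [0, 0, 35], [-20, 20, 35], [-20, 30, 20], [0, 0, 0]], "spin": [0, 0, 0, 0, 0, 0, 0, 0, 0, 0]}}

```text
time: 17.17
eef_pos: [0.3912, -0.1432, 0.1917]
tool_rot: [[0.011, 1.0, 0.007], [1.0, -0.011, -0.002], [-0.002, 0.007, -1.0]]
ft_force: [-0.2, 0.5, 0.9]
opening: 0.0001
grasp_force: 0.0
```

```bash
python3 gate.py; python3 - <<'E'
from h import *
a,W=cloud("scene");b,V=cloud("top")
cv2.imwrite("pics/c3.png",np.hstack([cv2.resize(b[190:330,270:380],(400,509),interpolation=3),cv2.resize(a[200:310,240:360],(400,509),interpolation=3)]))
cv2.imwrite("pics/s4.png",a)
E
```

```text
17.17 [ 391.2 -143.2  191.7] yaw_y -0.64 9.220211709514196e-05 0.0 [-0.2  0.5  0.9] [-0.41 -0.47  2.02  0.    1.59 -0.4 ]
85 [51 34  0  0  0  0  0  0  0  0  0  0  0  0  0  0  0  0  0  0  0] 0.011068376139784064
```

View pics/c3.png

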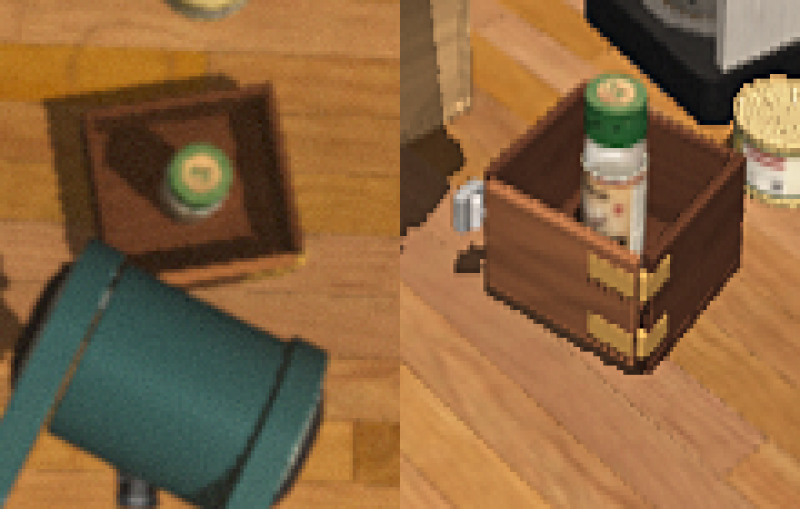

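View pics/s4.png

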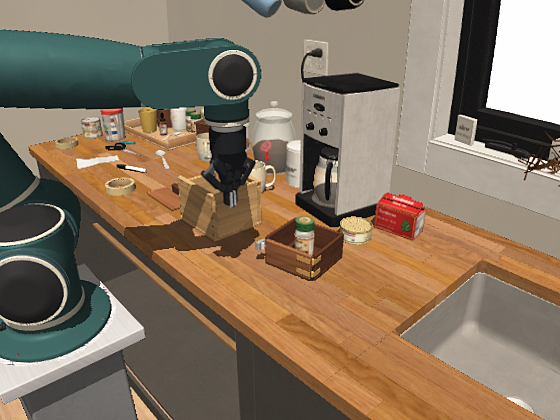

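The gate is flush with the front edge, and the measured angle is about 0.01 rad. The jar stands upright in the caddy at crop position (200,180), and the gripper is clear of everything. Handing in.

```bash
python3 -c "
from h import *
print(workorder.sign_off())"
```

```text
the job is handed in; nothing more can be done
None
```

The job is handed in, with no verdict returned: the lid lies flat on the worktop with its grip bar up, the green-capped jar stands upright in the caddy, and the gate is shut (about 0.01 rad by camera, pushed to a hard stop), all in about 17 s of robot time.

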